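# Ready and start the bench shaker

## Task

Get the bench shaker ready and start it, only pushing and pressing with the fingertips: do not pinch the selector, and leave the two bottles standing on the platform. Gently slide the clamp bar back until it holds both bottles snugly against the fixed back bar, and push the pointer of the speed selector round clockwise, click by click, until it rests on the fifth of its seven marks (the first is at the front left). Only when both are done, press the start button fully down and let it go, and leave the things standing round the shaker where they are.

Things in the scene. Friction and masses are not known exactly. Their poses are not given: they have to be found in the camera images.
- shaker: White bench shaker, 248 deep (x) x 200 wide (y) mm, fixed. Origin: centre of its underside, on the bench; x points from the panel in front to the platform at the back, y left, z up. Platform (black mat): x = -18 to 125 mm, top at z = 70. Steel rails along x at y = -86 and 86, z = 96, on corner posts to z = 104.
- panel_middle (a point): Middle of the grey control panel's surface, at x = -76, z = 58 mm in the shaker's frame. The panel takes the front 97 mm of the shaker over its full width and rises 10 degrees to the back: 50 mm high at the front edge, 67 mm at the back edge. This point's z is square to the panel, x up its slope.
- back_bar (a point): Middle of the axis of the fixed back bar: black round bar, 16 mm thick, 150 mm long along the shaker's y, at x = 105, z = 96 mm in the shaker's frame (its front side at x = 97).
- bar_middle (a point): Middle of the axis of the clamp bar: black round bar, 16 mm thick, 150 mm long along the shaker's y, at z = 96 mm in the shaker's frame, 26 mm above the platform with free space under it; at each end a 20 mm aluminium block slides on the rail. Push it near its middle, on the side towards the panel.
- clamp_bar (a joint): How far the clamp bar has been slid from its front stop towards the back bar, m (0 to 0.050). At 0 its axis is at x = 4 mm in the shaker's frame and 85 mm are free between it and the back bar. It slides against 3 N of friction and stays where it is left; with both bottles snug it reads about 0.044.
- bottle_left_mid (a point): Centre (half-way up) of the sample bottle on the left half of the platform: glass, black cap, 42 mm diameter, 78 mm high, about 0.1 kg.
- bottle_right_mid (a point): Centre (half-way up) of the sample bottle on the right half of the platform: glass, red cap, 42 mm diameter, 78 mm high, about 0.1 kg.
- selector (a joint): Angle of the speed selector, rad, growing clockwise seen from above. Seven detents 36 degrees apart: mark 1 at 0, 2 at 0.628, 3 at 1.257, 4 at 1.885, 5 at 2.513, 6 at 3.142, 7 at 3.770; stops just beyond the ends. A sprung ball pulls it into the nearest detent, so past each half-way point it runs ahead by itself; turning takes about 0.05 N m (2 N at 25 mm from the axis).
- selector_axis (a point): On the axis of the selector, a black pointer knob on the right half of the panel, 18 mm above the panel surface. A skirt (radius 21, up to 8 mm above the panel) carries an upright wing 10 mm thick, 8 to 31 mm above the panel, from 16 mm behind the axis to 34 mm ahead of it (the pointer's nose). z: the knob's axis, square to the panel; x: along the pointer to the nose.
- selector_nose (a point): End of the selector's pointer, 34 mm from its axis, 18 mm above the panel; a white line on top of the wing leads to it. At mark 1 the pointer stands 108 degrees to the left of straight to the back, at mark 4 straight to the back, at mark 5 36 degrees right of it. The marks are seven black lines on the panel round the skirt, growing longer clockwise. Pushing the wing's left side (looking along the pointer) turns it clockwise.
- start_top (a point): Centre of the top of the start button: black, round, 20 mm in diameter, in a round grey housing of 36 mm on the left half of the panel, its top 20 mm above the panel surface. z: square to the panel, outward.
- start (a joint): How far the start button is pressed, m: 0 out, 0.005 fully down (about 4 N); it springs back.
- bench_timer: Bystander: flat grey timer, 62 x 66 x 19 mm, on the bench in front of the shaker.
- marker_pen: Bystander: white and red marker pen, 135 mm long, lying in front of the shaker.
- pen_pot_1: Bystander: pot with pens, 85 mm wide, 153 mm high, right of the shaker.
- bottle_1: Bystander: small brown dropper bottle, 33 mm diameter, 102 mm high, right of the shaker near the back.
- beaker: Bystander: glass beaker, 54 mm diameter, 68 mm high, behind the shaker.

How it is judged:
On the way, in this order (a step that is already met when the one before it is completed fails the run):
1. both bottles are clamped and the selector rests on the fifth mark (value of joint clamp_bar above 0.0395 m and y of bottle_left_mid in the frame of shaker between -0.075 and 0.075 m and x of bottle_left_mid in the frame of shaker between 0.065 and 0.085 m and z of bottle_left_mid in the frame of shaker between 0.1 and 0.118 m and angle between each of bottle_left_mid, bottle_right_mid's own z axis and vertical below 0.15 rad and y of bottle_right_mid in the frame of shaker between -0.075 and 0.075 m and x of bottle_right_mid in the frame of shaker between 0.065 and 0.085 m and z of bottle_right_mid in the frame of shaker between 0.1 and 0.118 m and value of joint selector between 2.363 and 2.663 rad), for 0.2 s.
2. the start button is pressed fully down (all of step 1 and value of joint start above 0.004 m), for 0.05 s.
At the end, for the whole second after the job is handed in: Clamp bar at 0.0395 m or more, both bottles upright (within 0.15 rad) on the platform between it and the back bar, under 5 mm play; selector within 0.15 rad of its fifth mark (2.513 rad); start button pressed (over 4 mm) after that and out again (all of step 1 and value of joint start below 0.0015 m); the robot touches nothing.
It fails at once if the start button is pressed before the bottles are clamped and the selector is on the fifth mark (value of joint start above 0.003 m and not ((value of joint clamp_bar above 0.0395 m and y of bottle_left_mid in the frame of shaker between -0.075 and 0.075 m and x of bottle_left_mid in the frame of shaker between 0.065 and 0.085 m and z of bottle_left_mid in the frame of shaker between 0.1 and 0.118 m and angle between each of bottle_left_mid, bottle_right_mid's own z axis and vertical below 0.15 rad and y of bottle_right_mid in the frame of shaker between -0.075 and 0.075 m and x of bottle_right_mid in the frame of shaker between 0.065 and 0.085 m and z of bottle_right_mid in the frame of shaker between 0.1 and 0.118 m) and value of joint selector between 2.363 and 2.663 rad)).
It fails at once if the selector is pinched: the fingers press on both its flanks at once (contact force between the fingers and selector_c2 above 1.5 N and contact force between the fingers and selector_c3 above 1.5 N).
It fails at once if a bottle is lifted over 12 mm off the platform or tipped (z of any of bottle_left_mid, bottle_right_mid in the frame of shaker above 0.121 m or angle between any of bottle_left_mid, bottle_right_mid's own z axis and vertical above 0.4 rad).
It fails at once if a bottle is squeezed hard (contact forces on it over 80 N in all) (contact force between anything else and bottle_left above 80 N or contact force between anything else and bottle_right above 80 N).
It fails at once if one of the bystanders is moved more than 30 mm (distance of any of bench_timer, marker_pen, pen_pot_1, bottle_1, beaker from where it was at the start of the episode above 0.03 m).
It also fails if it takes over 54 s, if anything falls off the work surface, if the arm or the gripper's body presses on something with over 40 N, if the wrist force passes 120 N, or if a joint passes its speed limit or range.

## Robot

A 6-joint arm with a two-finger parallel gripper is mounted at the origin on the work surface; the furniture and walls round the work are solid. World frame = base frame: x ahead of the robot, y to its left, z up, the work surface at z = 0. Lengths are in m, angles in rad, forces in N, time in s.
With the tool pointing down it reaches from about 0.25 to 0.725 m from the base axis. Payload 4 kg.
Tool frame: the origin (TCP) lies where the fingers leave the gripper's body, on its centre line; the fingertips stand 73 mm ahead of it and the grasp point (between the pads) lies 54 mm ahead of it (bot.tips_ahead is the z of the fingertips in the tool frame, in m); z points along the fingers, y is the direction in which the jaws open and shut (so a half turn about z gives the same grasp; the last joint's range is limited). The gripper opens to 85 mm and grips with 20 to 120 N. Pads are 22 mm wide; open, the fingers measure 114 mm over their backs; the gripper's body (76 mm by 85 mm) begins 54 mm behind the grasp point. The pads swing forward as they close: fully open they stand 13 mm farther back than shut.
Start: joints at [1.202, 0.241, 0.005, 1.335, 0, 1.571], TCP at [0.18, 0.466, 0.304] pointing down, gripper open.
Joint ranges: [-2.72, 2.72], [-1.05, 1.87], [-1.09, 1.28], [-1.99, 2.15], [-1.42, 1.44], [-3.14, 3.14]. Speed limits (rad/s): [2.79, 2.79, 3.14, 3.14, 3.14, 3.14].

## Interface

Orientations are given as a unit quaternion [x, y, z, w].
In Python, from workcell import readout, camera, get_calibration, order, bot gives the robot as it stands.
- The arm moves only by the tool send_rows, never from a script. Its argument "moves" is a list of rows, each a list of 3 entries, a list of its own where there are three numbers: the shift along the tool's x, y, z in mm, then the turn, a rotation vector about the tool's x, y, z in rad, then the finger opening in mm, from 0 to 85.4. In form: [[[dx, dy, dz], [ax, ay, az], grip], ...]. A call has 1 to 12 rows; each row is the pose to reach, as a shift and turn from the pose measured when the call began, along the tool's axes at that moment; what a row does not reach only later rows make up. A row lasts 1/12 s, in which the tool goes at most 41.7 mm and 7.16 degrees, less where a joint would pass 70% of its speed; a pose out of reach is approached as far as the arm can. A call with a gripper value outside its range is refused whole. The fingers move at their own pace and stop on an object; the grip force is fixed at half the most. Time passes only in rows, so rows that repeat a pose let the fingers close. It gives the time, the measured TCP pose, the force and the opening at its end, in the units of the state.
- readout.get_obs(): the state, without advancing time (a new reading comes with each control period).
- camera(name): name is "scene" or "top" or "wrist"; returns the picture (480x640x3 uint8, red, green, blue); there is no depth.
- get_calibration(name): a dict with "fx", "fy", "cx", "cy" (pixels), "R" (3x3) and "t" (3): a world point X has camera coordinates R X + t. Camera axes: x right, y down, z forward; pixel columns grow to the right and rows downward; lengths in m; the calibration is good to about 2 mm. A picture is of the moment at which its call begins: read the wrist's pose just before it. get_calibration takes no time and is no camera call; for the wrist camera it gives the pose at the moment of the call.
- order.job_done(): hands the job in, once; it reports no verdict.
The state is a dict: "clock": time; "joint_pos": joint angles; "joint_vel": joint speeds; "tau": joint torques, N m; "eef_pos": TCP position; "tool_rot": TCP orientation; "ft_force": force on the tool from outside, world axes, zero at the start; "ft_torque": the same for the moment, N m; "grip_width": finger opening in m.
Only numpy, scipy, OpenCV 4.12 (cv2) and the standard library are available. Lean on these libraries where they do the work, as an engineer would, in place of code of your own. Each camera call takes 0.05 s, during which the arm holds its last target. There are 200 camera calls.

## Working session

There is one attempt and no reset: what is moved stays moved. The work goes in short steps, Python scripts to look and compute and a tool call to move; the robot and the scene stay as the last step left them, time stands still between calls to the robot, and variables do not carry over. Pictures are saved under pics/ and viewed, about 8 in all and at most 12, crops included, and the job is handed in when it is done.

Besides the shell and the picture viewer there is one more tool, called as name(argument=value, ...), one argument or row to a line, values as JSON. send_rows: Moves the arm, as the interface text tells. Its arguments: {"type":"object","properties":{"moves":{"type":"array","items":{"type":"array"}}},"required":["moves"]}

```bash
ls; mkdir -p pics
python3 - <<'E'
from workcell import readout, camera, get_calibration, order, bot
import cv2
o=readout.get_obs();print(o)
for n in("scene","top"):
    cv2.imwrite(f"pics/{n}0.png",camera(n)[:,:,::-1]);print(n,get_calibration(n))
E
```

```text
pics
{'clock': 0.0, 'joint_pos': array([1.20200126e+00, 2.41437016e-01, 3.71552168e-03, 1.33522439e+00,
       3.42712093e-06, 1.57077181e+00]), 'joint_vel': array([-2.97817219e-04, -1.00352613e-03, -9.73830088e-04,  4.32639910e-04,
        1.37105073e-03,  4.56253193e-05]), 'tau': array([ 1.05130501e-03, -3.72316575e+01,  2.52407759e+01,  1.69190986e-02,
        8.79575009e-05, -2.86664580e-06]), 'eef_pos': array([0.18006823, 0.46592371, 0.30299749]), 'tool_rot': array([ 1.83342161e-01,  9.83048573e-01, -1.05624058e-03, -1.98762646e-04]), 'ft_force': array([ 0.39642474, -0.46762029,  0.38538321]), 'ft_torque': array([0.0032666 , 0.06060267, 0.01151003]), 'grip_width': 0.08505405851525186}
scene {'fx': 472.1544665167386, 'fy': 472.1544665167386, 'cx': 313.02152286260696, 'cy': 234.26198428507757, 'R': array([[-0.40683654, -0.91346892,  0.00765282],
       [-0.82040311,  0.36167712, -0.44286386],
       [ 0.40177452, -0.1864516 , -0.89655621]]), 't': array([0.27946923, 0.44464386, 0.73189029])}
top {'fx': 555.7109809065067, 'fy': 555.7109809065067, 'cx': 331.14209630869937, 'cy': 238.02172822798622, 'R': array([[-0.01833099, -0.99947168,  0.02683918],
       [-0.99755784,  0.01647322, -0.06787481],
       [ 0.06739683, -0.02801785, -0.99733278]]), 't': array([0.06312681, 0.53468193, 1.12136588])}
```

View pics/scene0.png

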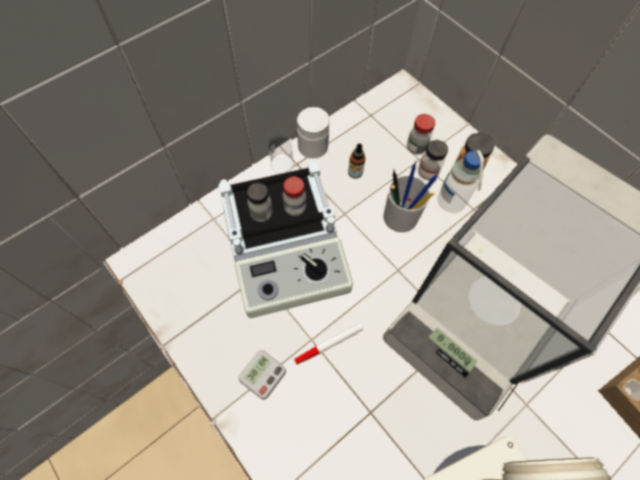

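View pics/top0.png

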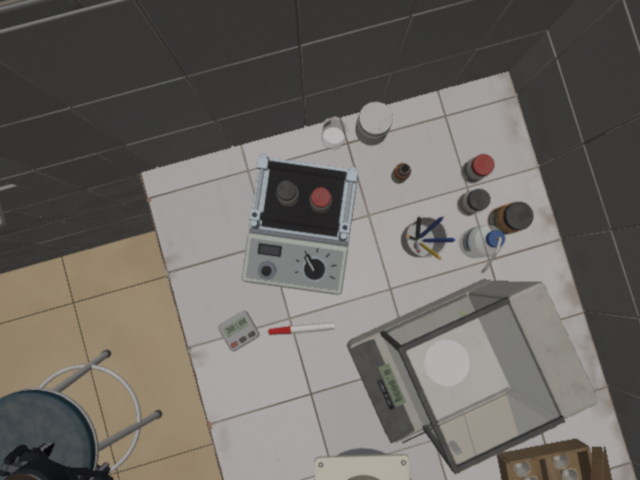

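Overview: shaker around top (298,225), panel towards the robot; the black cap is on the left (287,192) and the red cap on the right (320,198). The knob is at (314,266) and the button at (266,270). The pointer looks to be near mark 2 or 3. Next I'll make enlarged crops.

Run:
```python
import cv2
a=cv2.imread("pics/top0.png")[145:305,225:375];b=cv2.imread("pics/scene0.png")[160:325,210:365]
cv2.imwrite("pics/c_top.png",cv2.resize(a,None,fx=3.7,fy=3.7,interpolation=cv2.INTER_CUBIC)[:600])
cv2.imwrite("pics/c_scene.png",cv2.resize(b,None,fx=3.6,fy=3.6,interpolation=cv2.INTER_CUBIC)[:600])
```

```text
(no output)
```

View pics/c_top.png

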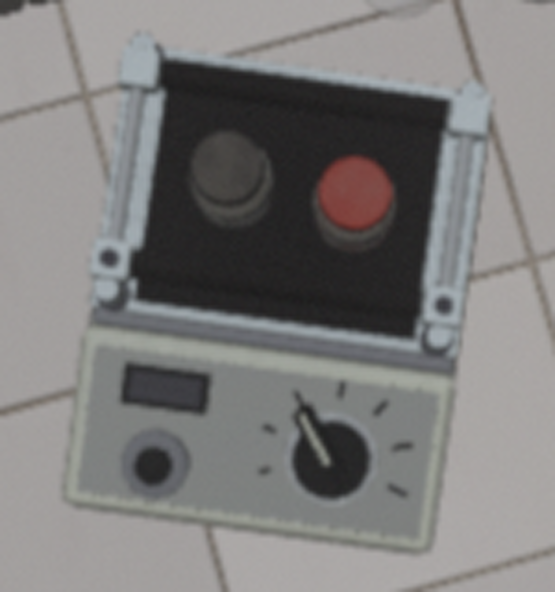

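View pics/c_scene.png

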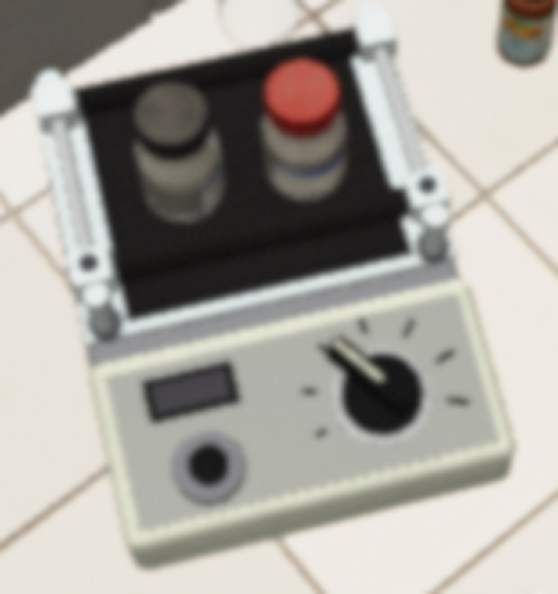

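The enlarged top crop shows the pointer on mark 3 of 7: the nose at (298,397) meets the third line. The button is at (153,466) and the skirt centre at (331,460). In the scene crop the button is at (208,465) and the skirt at (383,393). The clamp bar is near its front stop.

```bash
cat > h.py <<'E'
import numpy as np, cv2
from scipy.optimize import least_squares
from scipy.spatial.transform import Rotation as Ro
from workcell import readout, camera, get_calibration, order, bot
K={n:get_calibration(n) for n in("top","scene")}
def proj(c,X):
    p=np.asarray(X)@c["R"].T+c["t"]; return np.c_[c["fx"]*p[:,0]/p[:,2]+c["cx"],c["fy"]*p[:,1]/p[:,2]+c["cy"]]
def tri(obs): # list of (calib,(u,v))
    A=[];b=[]
    for c,(u,v) in obs:
        for k,val,f,cc in((0,u,c["fx"],c["cx"]),(1,v,c["fy"],c["cy"])):
            w=(val-cc)/f; A.append(c["R"][k]-w*c["R"][2]); b.append(w*c["t"][2]-c["t"][k])
    s=np.linalg.lstsq(np.array(A),np.array(b),rcond=None); return s[0]
E
python3 - <<'E'
from h import *
T=lambda u,v:np.array([(u+.5)/3.7-.5+225,(v+.5)/3.7-.5+145]); S=lambda u,v:np.array([(u+.5)/3.6-.5+210,(v+.5)/3.6-.5+160])
P={"FL":((66,500),(135,545)),"FR":((432,552),(510,450)),"BL":((95,325),(95,368)),"BR":((455,375),(470,290)),
"btn":((153,466),(208,465)),"skirt":((331,460),(383,393)),"capL":((229,170),(172,115)),"capR":((355,192),(302,92)),"blkL":((109,258),(90,262)),"blkR":((443,305),(428,185))}
W={k:tri([(K["top"],T(*a)),(K["scene"],S(*b))]) for k,(a,b) in P.items()}
for k in W: print(k,W[k].round(4))
M=np.array([[-.124,.1,.05],[-.124,-.1,.05],[-.0275,.1,.067],[-.0275,-.1,.067]])
ks=["FL","FR","BL","BR"]
def f(p):
    X=M@Ro.from_euler('z',p[3]).as_matrix().T+p[:3]
    return np.r_[(proj(K["top"],X)-[T(*P[k][0]) for k in ks]).ravel(),(proj(K["scene"],X)-[S(*P[k][1]) for k in ks]).ravel()]
s=least_squares(f,[.5,.05,0,0]);print(s.x,s.fun.round(1))
R=Ro.from_euler('z',s.x[3]).as_matrix()
for k in W: print(k,((W[k]-s.x[:3])@R).round(4))
E
```

```text
FL [0.4538 0.2311 0.0481]
FR [0.4237 0.0386 0.044 ]
BL [0.5474 0.2157 0.052 ]
BR [0.5171 0.0204 0.0374]
btn [0.4712 0.1837 0.0651]
skirt [0.4726 0.0898 0.0614]
capL [0.6156 0.1382 0.1445]
capR [0.6039 0.0755 0.1424]
blkL [0.5768 0.2008 0.1069]
blkR [0.5502 0.0309 0.1047]
[ 0.56151931  0.11410091 -0.02035552 -0.16604592] [ 0.3 -1.  -0.2 -0.4 -1.  -1.7  1.  -0.3 -0.5  2.6  2.4  2.8 -0.4 -0.2
 -0.3 -2.6]
FL [-0.1256  0.0975  0.0685]
FR [-0.1234 -0.0972  0.0644]
BL [-0.0307  0.0979  0.0723]
BR [-0.0283 -0.0997  0.0577]
btn [-0.1006  0.0538  0.0855]
skirt [-0.0837 -0.0387  0.0818]
capL [0.0494 0.0327 0.1649]
capR [ 0.0481 -0.0311  0.1628]
blkL [0.0007 0.0881 0.1273]
blkR [ 0.0026 -0.0839  0.1251]
```

```bash
cat >> h.py <<'E'
def tool():
    o=readout.get_obs(); return o["eef_pos"],Ro.from_quat(o["tool_rot"])
def row(p,R,R0p0=None):  # target TCP pos, rotation -> shift mm, rotvec from pose now
    p0,R0=R0p0 or tool(); return (R0.inv().apply(np.asarray(p)-p0)*1000).round(1).tolist(),(R0.inv()*R).as_rotvec().round(3).tolist()
YAW=-.156; C=np.array([.5605,.116,0]); RS=Ro.from_euler('z',YAW)
def w(x,y,z): return C+RS.apply([x,y,z])   # shaker mm->m not scaled
def down(turn=0,tilt=0): # tool x=-shaker x, y=shaker y, turned about shaker z, tilted about shaker y
    return RS*Ro.from_euler('y',tilt)*Ro.from_euler('z',turn)*Ro.from_matrix(np.diag([-1.,1,-1]))
E
python3 - <<'E'
from h import *
c=get_calibration("wrist");p,R=tool()
print("cam in tool",R.inv().apply(-c["R"].T@c["t"]-p).round(4),(c["R"]@R.as_matrix()).round(2).tolist(),c["fx"],c["cx"],c["cy"])
print(row(w(-.08,0,.30),down()))
E
```

```text
cam in tool [ 0.0792 -0.0005 -0.071 ] [[-0.0, 1.0, 0.0], [-0.95, -0.0, -0.31], [-0.31, -0.0, 0.95]] 425.2489562898318 318.5867568419527 239.27614178256158
([-402.8, -206.2, 3.5], [-0.002, -0.0, -0.213])
```

send_rows(
  moves=[
    [[-35,-18,0],[0,0,-0.018],0],
    [[-70,-36,0],[0,0,-0.036],0],
    [[-105,-54,0],[0,0,-0.054],0],
    [[-140,-72,0],[0,0,-0.072],0],
    [[-175,-90,0],[0,0,-0.09],0],
    [[-210,-108,0],[0,0,-0.11],0],
    [[-245,-126,0],[0,0,-0.13],0],
    [[-280,-144,0],[0,0,-0.15],0],
    [[-315,-162,0],[0,0,-0.17],0],
    [[-350,-180,0],[0,0,-0.19],0],
    [[-385,-198,0],[0,0,-0.213],0],
    [[-403,-206,3.5],[0,0,-0.213],0],
  ],
)

```text
clock: 1.1
eef_pos: [0.484, 0.1253, 0.3001]
tool_rot: [0.079, 0.997, -0.001, 0.001]
ft_force: [1.0, -0.0, -0.2]
grip_width: 0.0001
```

send_rows(
  moves=[
    [[0,0,0],[0,0,0],0],
    [[0,0,0],[0,0,0],0],
  ],
)

```text
clock: 1.27
eef_pos: [0.4843, 0.1241, 0.2992]
tool_rot: [0.081, 0.997, -0.002, -0.0]
ft_force: [-0.6, 0.3, -0.3]
grip_width: -0.0001
```

Run:
```python
from h import *
import pickle
c=get_calibration("wrist");im=camera("wrist");pickle.dump(c,open("w1.pkl","wb"))
cv2.imwrite("pics/w1.png",cv2.resize(im[:,:,::-1],(800,600),interpolation=cv2.INTER_CUBIC))
print(readout.get_obs()["eef_pos"],row(w(-.08,0,.3),down()),readout.get_obs()["ft_force"])
```

```text
[0.48364064 0.12503066 0.29946543] ([2.7, 3.0, -0.5], [-0.003, -0.001, -0.004]) [-0.37551986  0.65113663  0.49089233]
```

View pics/w1.png

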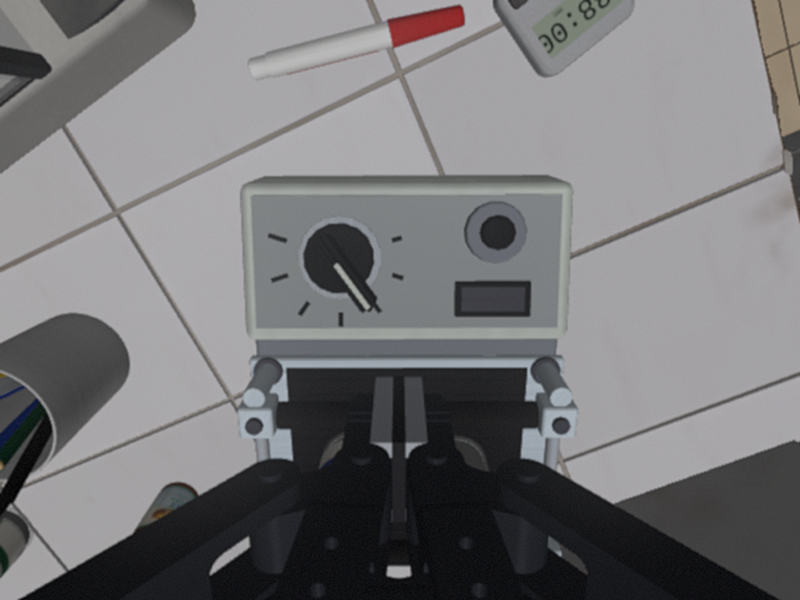

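Wrist view at scale 1.25, with the bottom of the image toward the back. The button is at (498,232), the skirt centre at (340,257) and the nose on mark 3 at (372,308). The block screws are at (254,424) and (562,424), and the bar lies along row ~415. The closed tips are about 55 px wide at (400,378).

Run:
```python
from h import *
import pickle
c=pickle.load(open("w1.pkl","rb"))
T=lambda u,v:np.array([(u+.5)/3.7-.5+225,(v+.5)/3.7-.5+145]); S=lambda u,v:np.array([(u+.5)/3.6-.5+210,(v+.5)/3.6-.5+160])
Wp=lambda u,v:np.array([(u+.5)/1.25-.5,(v+.5)/1.25-.5])
P={"btn":((153,466),(208,465),(498,232),.0735),"skirt":((331,460),(383,393),(340,257),.065),"blkL":((109,258),(90,262),(562,424),.107),"blkR":((443,305),(428,185),(254,424),.107),
"FL":((66,500),(135,545),(572,186),.05),"FR":((432,552),(510,450),(242,186),.05),"BL":((95,325),(95,368),(567,338),.067),"BR":((455,375),(470,290),(247,338),.067)}
for k,(a,b,e,z) in P.items():
    r=c["R"].T@np.array([(Wp(*e)[0]-c["cx"])/c["fx"],(Wp(*e)[1]-c["cy"])/c["fy"],1]); o=-c["R"].T@c["t"]
    q=o+r*(z-o[2])/r[2]
    t=tri([(K["top"],T(*a)),(K["scene"],S(*b)),(c,Wp(*e))])
    print(k,"ray@z",q.round(4),RS.inv().apply(q-C).round(4),"tri",t.round(4),RS.inv().apply(t-C).round(4))
```

```text
btn ray@z [0.4711 0.1817 0.0735] [-0.0985  0.0511  0.0735] tri [0.4718 0.1835 0.0648] [-0.0981  0.0529  0.0648]
skirt ray@z [0.4727 0.0897 0.065 ] [-0.0826 -0.0396  0.065 ] tri [0.4728 0.0897 0.0621] [-0.0826 -0.0397  0.0621]
blkL ray@z [0.5784 0.2007 0.107 ] [0.0045 0.0865 0.107 ] tri [0.5766 0.2006 0.1086] [0.0028 0.0861 0.1086]
blkR ray@z [0.5506 0.0293 0.107 ] [ 0.0037 -0.0872  0.107 ] tri [0.5494 0.0309 0.1083] [ 0.0023 -0.0858  0.1083]
FL ray@z [0.4559 0.2314 0.05  ] [-0.1212  0.0978  0.05  ] tri [0.4544 0.2311 0.0493] [-0.1227  0.0973  0.0493]
FR ray@z [0.4243 0.0385 0.05  ] [-0.1225 -0.0977  0.05  ] tri [0.4238 0.0384 0.046 ] [-0.1229 -0.0979  0.046 ]
BL ray@z [0.5448 0.2176 0.067 ] [-0.0313  0.098   0.067 ] tri [0.5454 0.2164 0.0624] [-0.0305  0.0968  0.0624]
BR ray@z [0.5132 0.0235 0.067 ] [-0.0324 -0.0987  0.067 ] tri [0.5157 0.0209 0.0509] [-0.0295 -0.1009  0.0509]
```

```bash
cat >> h.py <<'E'
def tip(x,y,z,turn=0,tilt=0,ahead=.073): # tip centre in shaker mm -> row
    R=down(turn,tilt); return row(w(x/1e3,y/1e3,z/1e3)-R.apply([0,0,ahead]),R)
def report():
    p,R=tool(); o=readout.get_obs(); print("tip shaker mm",(RS.inv().apply(p+R.apply([0,0,.073])-C)*1e3).round(1),"F shaker",RS.inv().apply(o["ft_force"]).round(1),"t",round(o["clock"],2))
E
python3 - <<'E'
from h import *
report()
for a in((-45,0,120),(-45,0,85),(-20,0,85)): print(tip(*a,tilt=-.35))
E
```

```text
tip shaker mm [-77.4  -3.2 226.5] F shaker [-0.5  0.6  0.5] t 1.32
([-7.3, 3.4, 110.9], [-0.003, -0.351, -0.003])
([-7.4, 3.5, 145.9], [-0.003, -0.351, -0.003])
([-32.4, 3.6, 145.9], [-0.003, -0.351, -0.003])
```

send_rows(
  moves=[
    [[0,1,22],[0,-0.1,0],0],
    [[-2,2,44],[0,-0.2,0],0],
    [[-4,3,66],[0,-0.3,0],0],
    [[-7,3.5,88],[0,-0.35,0],0],
    [[-7,3.5,111],[0,-0.35,0],0],
    [[-7,3.5,125],[0,-0.35,0],0],
    [[-7,3.5,136],[0,-0.35,0],0],
    [[-7,3.5,146],[0,-0.35,0],0],
    [[-7,3.5,146],[0,-0.35,0],0],
  ],
)

```text
clock: 2.07
eef_pos: [0.4882, 0.128, 0.1513]
tool_rot: [0.077, 0.982, -0.016, 0.171]
ft_force: [-0.8, -0.2, -0.3]
grip_width: -0.0002
```

Run:
```python
from h import *
report()
for a in((-20,0,85),(0,0,85),(20,0,85)): print(tip(*a,tilt=-.35))
```

```text
tip shaker mm [-48.6   0.3  82.6] F shaker [-0.7 -0.3 -0.3] t 2.07
([-27.3, -0.6, 7.4], [-0.005, -0.005, 0.001])
([-46.2, -0.6, 14.2], [-0.005, -0.005, 0.001])
([-65.0, -0.6, 21.0], [-0.005, -0.005, 0.001])
```

send_rows(
  moves=[
    [[-10,-0.5,0],[0,0,0],0],
    [[-20,-0.5,4],[0,0,0],0],
    [[-29,-0.5,8],[0,0,0],0],
    [[-32,-0.5,9],[0,0,0],0],
    [[-35,-0.5,10],[0,0,0],0],
    [[-38,-0.5,11.1],[0,0,0],0],
    [[-41,-0.5,12.2],[0,0,0],0],
    [[-44,-0.5,13.3],[0,0,0],0],
    [[-47,-0.5,14.4],[0,0,0],0],
    [[-50,-0.5,15.5],[0,0,0],0],
    [[-50,-0.5,15.5],[0,0,0],0],
  ],
)

```text
clock: 2.98
eef_pos: [0.5401, 0.1191, 0.1533]
tool_rot: [0.077, 0.982, -0.016, 0.171]
ft_force: [-0.5, 0.7, -1.4]
grip_width: -0.0
```

Run:
```python
from h import *
report()
cv2.imwrite("pics/s2.png",cv2.resize(camera("scene")[120:300,180:400,::-1],None,fx=3.3,fy=3.3,interpolation=cv2.INTER_CUBIC))
for a in((10,0,85),(25,0,85)): print(tip(*a,tilt=-.35))
```

```text
tip shaker mm [ 4.1 -0.5 84.6] F shaker [-0.6  0.6 -1.4] t 2.98
([-5.3, 0.1, 1.8], [-0.005, -0.005, 0.0])
([-19.4, 0.1, 6.8], [-0.005, -0.005, 0.0])
```

View pics/s2.png

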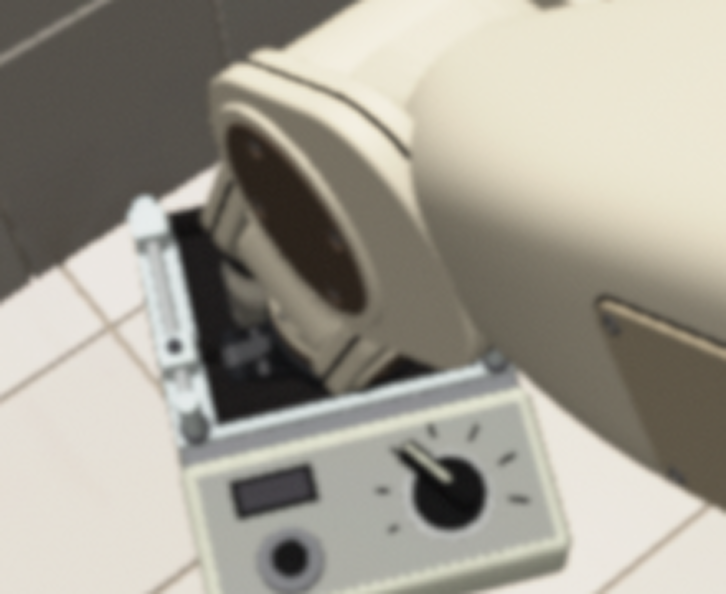

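The block on the left rail, at (175,347), now stands clear of its post at (195,425), so the bar is sliding. I'll keep pushing.

send_rows(
  moves=[
    [[-3,0,1],[0,0,0],0],
    [[-6,0,2],[0,0,0],0],
    [[-9,0,3.2],[0,0,0],0],
    [[-12,0,4.3],[0,0,0],0],
    [[-15,0,5.4],[0,0,0],0],
    [[-18,0,6.5],[0,0,0],0],
    [[-20.5,0,7.4],[0,0,0],0],
    [[-20.5,0,7.4],[0,0,0],0],
  ],
)

```text
clock: 3.7
eef_pos: [0.5623, 0.1155, 0.1533]
tool_rot: [0.077, 0.982, -0.016, 0.171]
ft_force: [-3.0, 0.7, -1.4]
grip_width: 0.0001
```

send_rows(
  moves=[
    [[-1,0,0.4],[0,0,0],0],
    [[-2,0,0.7],[0,0,0],0],
    [[-2,0,0.7],[0,0,0],0],
  ],
)

```text
clock: 3.95
eef_pos: [0.5645, 0.1152, 0.1532]
tool_rot: [0.077, 0.982, -0.016, 0.171]
ft_force: [-4.2, 0.8, -1.5]
grip_width: -0.0001
```

Run:
```python
from h import *
report()
```

```text
tip shaker mm [28.8 -0.6 84.5] F shaker [-4.3  0.1 -1.5] t 3.95
```

send_rows(
  moves=[
    [[-1,0,0.4],[0,0,0],0],
    [[-1.5,0,0.5],[0,0,0],0],
    [[-1.5,0,0.5],[0,0,0],0],
  ],
)

```text
clock: 4.2
eef_pos: [0.5659, 0.115, 0.1532]
tool_rot: [0.077, 0.982, -0.016, 0.171]
ft_force: [-4.9, 1.6, -0.6]
grip_width: 0.0002
```

send_rows(
  moves=[
    [[-1,0,0.4],[0,0,0],0],
    [[-1,0,0.4],[0,0,0],0],
    [[-1,0,0.4],[0,0,0],0],
  ],
)

```text
clock: 4.45
eef_pos: [0.5664, 0.1148, 0.153]
tool_rot: [0.077, 0.982, -0.016, 0.17]
ft_force: [-6.6, 0.1, 1.3]
grip_width: 0.0002
```

send_rows(
  moves=[
    [[-1,0,0.4],[0,0,0],0],
    [[-1,0,0.4],[0,0,0],0],
    [[-1,0,0.4],[0,0,0],0],
  ],
)

```text
clock: 4.7
eef_pos: [0.5666, 0.1148, 0.1528]
tool_rot: [0.077, 0.982, -0.016, 0.169]
ft_force: [-6.9, 1.5, 2.2]
grip_width: 0.0002
```

send_rows(
  moves=[
    [[-1,0,0.4],[0,0,0],0],
    [[-1,0,0.4],[0,0,0],0],
    [[-1,0,0.4],[0,0,0],0],
  ],
)

```text
clock: 4.95
eef_pos: [0.5668, 0.1147, 0.1526]
tool_rot: [0.076, 0.983, -0.016, 0.169]
ft_force: [-6.7, 1.1, 1.7]
grip_width: 0.0002
```

Run:
```python
from h import *
report()
```

```text
tip shaker mm [30.8 -0.7 83.8] F shaker [-6.8  0.1  1.7] t 4.95
```

send_rows(
  moves=[
    [[-1.5,0,0.5],[0,0,0],0],
    [[-3,0,1],[0,0,0],0],
    [[-3,0,1],[0,0,0],0],
    [[-3,0,1],[0,0,0],0],
  ],
)

```text
clock: 5.28
eef_pos: [0.5677, 0.1144, 0.1517]
tool_rot: [0.076, 0.983, -0.016, 0.166]
ft_force: [-10.9, 2.5, 2.8]
grip_width: 0.0002
```

Run:
```python
from h import *
report()
```

```text
tip shaker mm [31.4 -0.8 82.7] F shaker [-11.2   0.8   2.8] t 5.28
```

send_rows(
  moves=[
    [[6,0,-2],[0,0,0],0],
    [[20,0,-7.3],[0,0,0],0],
    [[40,0,-14.6],[0,0,0],0],
    [[50,0,-30],[0,0,0],0],
    [[50,0,-50],[0,0,0],0],
    [[50,0,-50],[0,0,0],0],
  ],
)

```text
clock: 5.78
eef_pos: [0.5068, 0.1252, 0.1867]
tool_rot: [0.076, 0.982, -0.015, 0.171]
ft_force: [0.5, 0.3, 1.1]
grip_width: 0.0002
```

Run:
```python
from h import *
report(); print(tip(-100,0,170))
```

```text
tip shaker mm [-29.9   0.6 118. ] F shaker [0.4 0.4 1.1] t 5.78
([23.9, -0.9, -68.4], [-0.003, 0.344, 0.002])
```

send_rows(
  moves=[
    [[4,0,-20],[0,0.1,0],0],
    [[10,0,-40],[0,0.2,0],0],
    [[18,0,-60],[0,0.3,0],0],
    [[24,0,-68],[0,0.345,0],0],
    [[24,0,-68],[0,0.345,0],0],
    [[24,0,-68],[0,0.345,0],0],
  ],
)

```text
clock: 6.28
eef_pos: [0.4637, 0.1324, 0.2428]
tool_rot: [0.078, 0.997, -0.001, 0.002]
ft_force: [0.4, 0.1, 0.4]
grip_width: 0.0002
```

Run:
```python
from h import *
import pickle
report()
c=get_calibration("wrist");im=camera("wrist");pickle.dump(c,open("w2.pkl","wb"))
cv2.imwrite("pics/w2.png",cv2.resize(im[:,:,::-1],(800,600),interpolation=cv2.INTER_CUBIC))
```

```text
tip shaker mm [-97.9   1.  169.8] F shaker [0.4 0.2 0.4] t 6.28
```

View pics/w2.png

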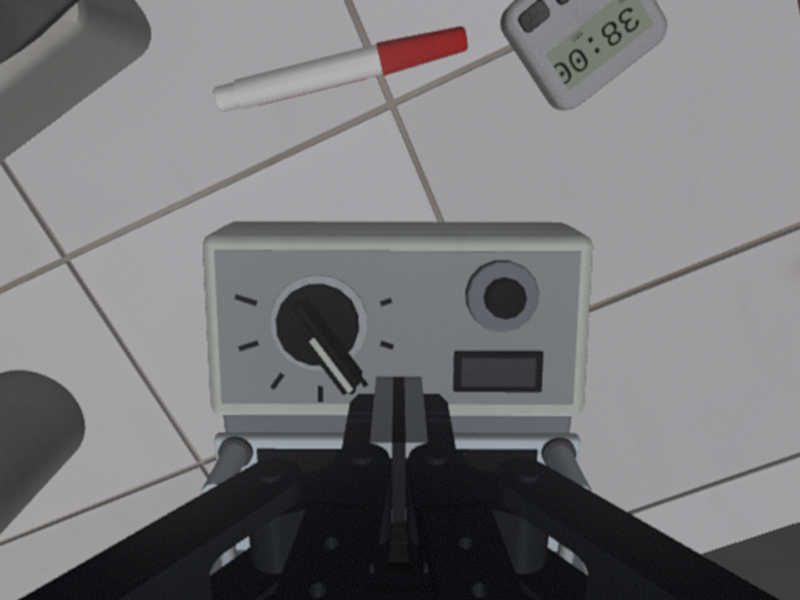

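The button stands proud of its housing: button at (505,298), housing at (502,296). The pointer is still on mark 3. The bar is out of view here, so I'll check it later. Next is the approach to the left flank of the wing, with the tool square to the panel.

```bash
cat >> h.py <<'E'
PT=-.1745
def pan(P0,phi,r,off,h): # panel polar: phi deg left of back, off along left normal, tip height h mm
    a=np.radians(phi); v=[r*np.cos(a)-off*np.sin(a),r*np.sin(a)+off*np.cos(a),h]
    q=np.array(P0)+Ro.from_euler('y',PT).apply(v); return tip(*q,turn=a,tilt=PT)
KN=[-81.2,-39.8,57.1]
E
python3 - <<'E'
from h import *
for g,h in((28,60),(28,13)): print(pan(KN,36,22,g,h))
E
```

```text
([4.1, -5.0, 53.9], [0.052, -0.168, -0.626])
([-3.9, -4.8, 100.2], [0.052, -0.168, -0.626])
```

send_rows(
  moves=[
    [[0,0,0],[0.01,-0.03,-0.1],0],
    [[0,-1,0],[0.02,-0.06,-0.21],0],
    [[2,-2,0],[0.03,-0.09,-0.32],0],
    [[4,-4,15],[0.04,-0.12,-0.43],0],
    [[4,-5,30],[0.05,-0.15,-0.54],0],
    [[4,-5,45],[0.052,-0.168,-0.626],0],
    [[4,-5,54],[0.052,-0.168,-0.626],0],
    [[4,-5,54],[0.052,-0.168,-0.626],0],
  ],
)

```text
clock: 7.0
eef_pos: [0.4563, 0.1271, 0.1856]
tool_rot: [-0.232, 0.969, -0.034, 0.078]
ft_force: [0.9, 0.3, -0.4]
grip_width: 0.0
```

Run:
```python
from h import *
report()
for g,h in((28,60),(28,13),(17,13)): print(pan(KN,36,22,g,h))
im=camera("wrist")
cv2.imwrite("pics/w3.png",cv2.resize(im[:,:,::-1],(800,600),interpolation=cv2.INTER_CUBIC))
```

```text
tip shaker mm [-92.2  -5.4 113.6] F shaker [ 0.8  0.4 -0.4] t 7.0
([-2.3, -0.4, -2.4], [-0.0, -0.004, -0.002])
([-2.5, -0.4, 44.6], [-0.0, -0.004, -0.002])
([-2.5, -11.4, 44.6], [-0.0, -0.004, -0.002])
```

View pics/w3.png

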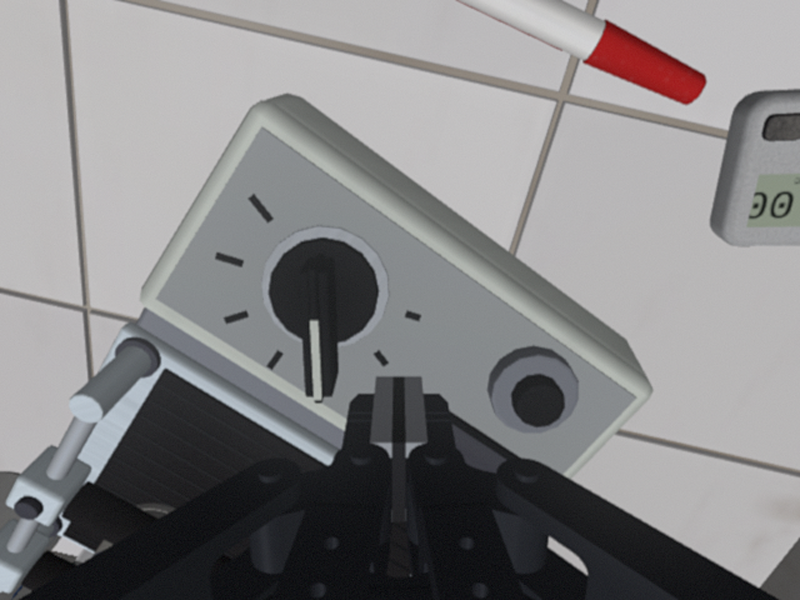

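The wing lies parallel to the tool x axis at column ~320, nose at (318,400), and the tips at (398,380) are clear to its left. I'll lower the tips.

send_rows(
  moves=[
    [[-2.5,0,12],[0,0,0],0],
    [[-2.5,0,24],[0,0,0],0],
    [[-2.5,0,36],[0,0,0],0],
    [[-2.5,0,44.5],[0,0,0],0],
    [[-2.5,-5,44.5],[0,0,0],0],
    [[-2.5,-5,44.5],[0,0,0],0],
  ],
)

```text
clock: 7.55
eef_pos: [0.4701, 0.1224, 0.1441]
tool_rot: [-0.232, 0.969, -0.034, 0.079]
ft_force: [0.2, -0.5, 0.3]
grip_width: -0.0001
```

Run:
```python
from h import *
report()
print(pan(KN,36,22,16,13))
for i,p in enumerate(range(32,-35,-4)): print(p,pan(KN,p,22,13.5,13))
```

```text
tip shaker mm [-77.8  -7.9  72.2] F shaker [ 0.3 -0.4  0.3] t 7.55
([1.8, -6.3, 1.3], [-0.001, -0.003, -0.003])
32 ([0.9, -10.4, 1.3], [-0.001, -0.003, 0.067])
28 ([0.1, -12.0, 1.3], [-0.001, -0.002, 0.137])
24 ([-0.6, -13.7, 1.3], [-0.001, -0.002, 0.206])
20 ([-1.1, -15.4, 1.3], [-0.002, -0.002, 0.276])
16 ([-1.6, -17.2, 1.3], [-0.002, -0.002, 0.346])
12 ([-1.9, -18.9, 1.3], [-0.002, -0.002, 0.416])
8 ([-2.0, -20.7, 1.3], [-0.002, -0.002, 0.486])
4 ([-2.1, -22.5, 1.3], [-0.002, -0.002, 0.556])
0 ([-2.0, -24.3, 1.3], [-0.002, -0.002, 0.625])
-4 ([-1.8, -26.1, 1.3], [-0.002, -0.002, 0.695])
-8 ([-1.5, -27.9, 1.3], [-0.002, -0.002, 0.765])
-12 ([-1.1, -29.6, 1.3], [-0.002, -0.002, 0.835])
-16 ([-0.5, -31.3, 1.3], [-0.002, -0.002, 0.905])
-20 ([0.2, -33.0, 1.3], [-0.002, -0.002, 0.974])
-24 ([1.0, -34.6, 1.4], [-0.002, -0.002, 1.044])
-28 ([1.9, -36.2, 1.4], [-0.002, -0.002, 1.114])
-32 ([2.9, -37.7, 1.4], [-0.003, -0.002, 1.184])
```

send_rows(
  moves=[
    [[1.5,-6.3,1.3],[0,0,0],0],
    [[0.9,-10.4,1.3],[0,0,0.067],0],
    [[0.1,-12,1.3],[0,0,0.137],0],
    [[-0.6,-13.7,1.3],[0,0,0.206],0],
    [[-1.1,-15.4,1.3],[0,0,0.276],0],
    [[-1.6,-17.2,1.3],[0,0,0.346],0],
    [[-1.9,-18.9,1.3],[0,0,0.416],0],
    [[-2,-20.7,1.3],[0,0,0.486],0],
    [[-2.1,-22.5,1.3],[0,0,0.556],0],
    [[-2.1,-22.5,1.3],[0,0,0.556],0],
  ],
)

```text
clock: 8.38
eef_pos: [0.4829, 0.1049, 0.1466]
tool_rot: [0.044, 0.995, -0.008, 0.086]
ft_force: [-0.6, 7.7, -1.4]
grip_width: 0.0
```

Run:
```python
from h import *
report()
im=camera("wrist")
cv2.imwrite("pics/w4.png",im[100:400,120:520,::-1])
for i,p in enumerate(range(4,-35,-4)): print(p,pan(KN,p,22,13.5,13))
```

```text
tip shaker mm [-62.4 -22.7  74.7] F shaker [-1.7  7.5 -1.4] t 8.38
4 ([0.8, -1.8, 1.0], [0.004, -0.0, -0.001])
0 ([-0.1, -3.3, 1.0], [0.004, -0.001, 0.069])
-4 ([-0.9, -5.0, 1.0], [0.004, -0.001, 0.139])
-8 ([-1.5, -6.6, 1.0], [0.004, -0.001, 0.209])
-12 ([-2.1, -8.4, 1.0], [0.004, -0.001, 0.279])
-16 ([-2.5, -10.1, 1.0], [0.004, -0.001, 0.349])
-20 ([-2.8, -11.9, 1.0], [0.004, -0.001, 0.418])
-24 ([-3.0, -13.7, 1.0], [0.004, -0.001, 0.488])
-28 ([-3.0, -15.5, 1.0], [0.004, -0.002, 0.558])
-32 ([-3.0, -17.3, 1.0], [0.003, -0.002, 0.628])
```

View pics/w4.png

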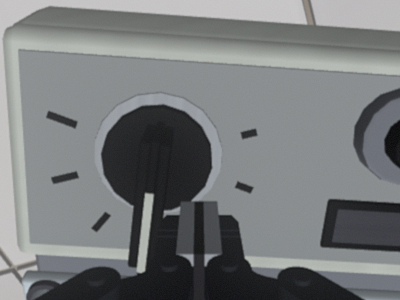

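The wing now points about straight back (mark 4), pressed at 7.5 N close to the axis. I'll shift the contact outward along the wing and turn the tips slightly ahead.

Run:
```python
from h import *
def pan2(phi,r,off,h,ex):
    a=np.radians(phi); v=[r*np.cos(a)-off*np.sin(a),r*np.sin(a)+off*np.cos(a),h]
    q=np.array(KN)+Ro.from_euler('y',PT).apply(v); return tip(*q,turn=a+np.radians(ex),tilt=PT)
for p,o,ex in((4,17,-4),(4,15,-8),(0,14,-8),(-4,14,-8),(-8,14,-8),(-12,14,-8),(-16,14,-8),(-20,14,-8),(-24,14,-8),(-28,14,-8)): print(p,pan2(p,27,o,13.5,ex))
```

```text
4 ([-4.2, 1.7, 0.6], [0.004, -0.001, 0.069])
4 ([-4.2, -0.3, 0.5], [0.004, -0.001, 0.139])
0 ([-5.1, -3.2, 0.5], [0.004, -0.001, 0.209])
-4 ([-5.9, -5.2, 0.5], [0.004, -0.001, 0.279])
-8 ([-6.5, -7.2, 0.5], [0.004, -0.001, 0.349])
-12 ([-7.0, -9.3, 0.5], [0.004, -0.001, 0.418])
-16 ([-7.4, -11.3, 0.5], [0.004, -0.001, 0.488])
-20 ([-7.6, -13.5, 0.5], [0.004, -0.002, 0.558])
-24 ([-7.6, -15.6, 0.5], [0.003, -0.002, 0.628])
-28 ([-7.5, -17.7, 0.5], [0.003, -0.002, 0.698])
```

send_rows(
  moves=[
    [[-4.2,2,0.5],[0,0,0.069],0],
    [[-4.2,-0.3,0.5],[0,0,0.139],0],
    [[-5.1,-3.2,0.5],[0,0,0.209],0],
    [[-5.9,-5.2,0.5],[0,0,0.279],0],
    [[-6.5,-7.2,0.5],[0,0,0.349],0],
    [[-7,-9.3,0.5],[0,0,0.418],0],
    [[-7.4,-11.3,0.5],[0,0,0.488],0],
    [[-7.6,-13.5,0.5],[0,0,0.558],0],
    [[-7.6,-13.5,0.5],[0,0,0.558],0],
  ],
)

```text
clock: 9.18
eef_pos: [0.4899, 0.0903, 0.1485]
tool_rot: [0.316, 0.945, 0.017, 0.086]
ft_force: [1.2, 0.1, 0.3]
grip_width: -0.0001
```

Run:
```python
from h import *
report()
im=camera("wrist")
cv2.imwrite("pics/w5.png",im[100:400,120:520,::-1])
```

```text
tip shaker mm [-53.  -36.1  76.6] F shaker [1.2 0.3 0.3] t 9.18
```

View pics/w5.png

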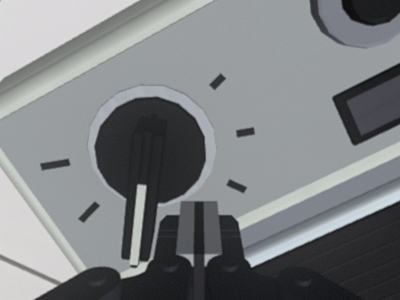

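Force has dropped to zero. Marks 6 (89,211) and 7 (55,164) are still to the left of the pointer, so it has snapped onto mark 5. I'll back off and check from the fixed cameras.

send_rows(
  moves=[
    [[0,5,0],[0,0,0],0],
    [[0,9,-5],[0,0,0],0],
    [[0,9,-30],[0,0,0],0],
    [[20,10,-60],[0,0,0],0],
    [[55,10,-90],[0,0,0],0],
    [[90,10,-110],[0,0,0],0],
    [[125,10,-120],[0,0,0],0],
    [[160,10,-120],[0,0,0],0],
    [[160,10,-120],[0,0,0],0],
  ],
)

```text
clock: 9.98
eef_pos: [0.3452, 0.1997, 0.2436]
tool_rot: [0.311, 0.946, 0.017, 0.085]
ft_force: [-0.1, -0.7, -0.8]
grip_width: 0.0001
```

Run:
```python
from h import *
report()
a=camera("top")[145:305,225:375,::-1];b=camera("scene")[140:325,200:385,::-1]
f=lambda i:cv2.resize(i,(400,int(400*i.shape[0]/i.shape[1])),interpolation=cv2.INTER_CUBIC)[:400]
cv2.imwrite("pics/c3.png",np.hstack([f(a),f(b)]))
```

```text
tip shaker mm [-213.1   49.8  171.7] F shaker [-0.  -0.7 -0.8] t 9.98
```

View pics/c3.png

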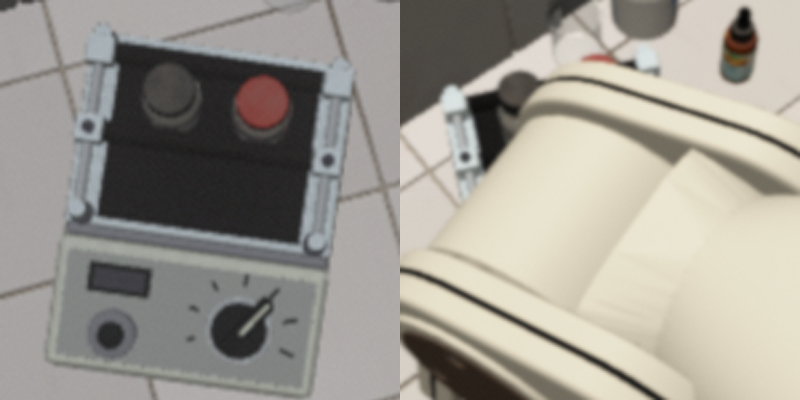

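Top view (left half, scale 2.667): the pointer is on mark 5 at (278,290). The block screws are at (88,126) and (328,160), and both caps are upright at (168,92) and (262,102). Now to compute the bar and bottle positions.

Run:
```python
from h import *
c=K["top"]
def at(u,v,z,s,o=(225,145)):
    u,v=(u+.5)/s-.5+o[0],(v+.5)/s-.5+o[1]
    r=c["R"].T@np.array([(u-c["cx"])/c["fx"],(v-c["cy"])/c["fy"],1]);q=-c["R"].T@c["t"];X=q+r*(z-q[2])/r[2]
    return (RS.inv().apply(X-C)*1e3).round(1)
s=400/150
for n,u,v,z in(("L0",109,258,.107),("R0",443,305,.107)): print(n,at(u,v,z,3.7))
for n,u,v,z in(("L",88,126,.107),("R",328,160,.107),("capL",168,92,.148),("capR",262,102,.148)): print(n,at(u,v,z,s))
# button approach: centre foot on panel
n=np.array([-np.sin(.1745),0,np.cos(.1745)]); 
for top in([-98.5,52,73.5],): 
    t=np.array(top)
    for h in(60,12,-1,-6): print(h,tip(*(t+n*h),tilt=PT))
print("j6",readout.get_obs()["joint_pos"].round(2))
```

```text
L0 [  2.9  86.3 107. ]
R0 [  2.8 -85.7 107. ]
L [ 46.   85.9 107. ]
R [ 45.9 -86.1 107. ]
capL [ 71.3  30.2 148. ]
capR [ 73.6 -34.4 148. ]
60 ([-79.9, 45.8, 56.4], [0.006, 0.001, -0.484])
12 ([-79.9, 45.6, 104.4], [0.006, 0.001, -0.484])
-1 ([-79.9, 45.5, 117.4], [0.006, 0.001, -0.484])
-6 ([-79.9, 45.5, 122.4], [0.006, 0.001, -0.484])
j6 [ 0.58 -0.   -0.45  0.99 -0.11  1.21]
```

The bar has moved 43 mm (expected about 44), and the bottles are at x ≈ 72–74 in the window. Step 1 looks met. On to the button.

send_rows(
  moves=[
    [[-15,10,10],[0,0,-0.1],0],
    [[-35,20,20],[0,0,-0.2],0],
    [[-55,30,30],[0,0,-0.3],0],
    [[-75,45,40],[0,0,-0.4],0],
    [[-80,46,56],[0.006,0,-0.484],0],
    [[-80,46,75],[0.006,0,-0.484],0],
    [[-80,45.7,95],[0.006,0,-0.484],0],
    [[-80,45.6,106],[0.006,0,-0.484],0],
    [[-80,45.6,106],[0.006,0,-0.484],0],
  ],
)

```text
clock: 10.83
eef_pos: [0.4571, 0.1829, 0.1528]
tool_rot: [0.079, 0.993, -0.009, 0.085]
ft_force: [-0.3, 0.9, 0.4]
grip_width: 0.0005
```

Run:
```python
from h import *
report()
n=np.array([-np.sin(.1745),0,np.cos(.1745)])
for h in(10,2,-2,-6): print(h,tip(*(np.array([-98.5,52,73.5])+n*h),tilt=PT))
```

```text
tip shaker mm [-100.1   49.7   80.9] F shaker [-0.4  0.8  0.4] t 10.83
10 ([-0.0, 2.0, -2.5], [-0.004, -0.003, -0.002])
2 ([-0.0, 2.0, 5.5], [-0.004, -0.003, -0.002])
-2 ([-0.1, 2.0, 9.5], [-0.004, -0.003, -0.002])
-6 ([-0.1, 2.0, 13.5], [-0.004, -0.003, -0.002])
```

send_rows(
  moves=[
    [[0,2,2],[0,0,0],0],
    [[0,2,4],[0,0,0],0],
    [[0,2,6],[0,0,0],0],
    [[0,2,8],[0,0,0],0],
    [[0,2,9.5],[0,0,0],0],
    [[0,2,9.5],[0,0,0],0],
  ],
)

```text
clock: 11.33
eef_pos: [0.4597, 0.1848, 0.1441]
tool_rot: [0.079, 0.993, -0.008, 0.086]
ft_force: [0.7, -0.1, 2.1]
grip_width: 0.0001
```

Run:
```python
from h import *
report()
```

```text
tip shaker mm [-97.7  52.   72.2] F shaker [0.7 0.  2.1] t 11.33
```

Contact made as expected (2 N at z ≈ 72). Now pressing on down.

send_rows(
  moves=[
    [[0,0,1.5],[0,0,0],0],
    [[0,0,3],[0,0,0],0],
    [[0,0,4],[0,0,0],0],
    [[0,0,4],[0,0,0],0],
  ],
)

```text
clock: 11.67
eef_pos: [0.4603, 0.1847, 0.1409]
tool_rot: [0.079, 0.993, -0.008, 0.086]
ft_force: [-2.1, -1.5, 7.3]
grip_width: 0.0003
```

send_rows(
  moves=[
    [[0,0,1.5],[0,0,0],0],
    [[0,0,2.5],[0,0,0],0],
    [[0,0,2.5],[0,0,0],0],
  ],
)

```text
clock: 11.92
eef_pos: [0.4604, 0.1847, 0.1406]
tool_rot: [0.078, 0.993, -0.008, 0.087]
ft_force: [-9.1, -1.5, 20.2]
grip_width: -0.0
```

Run:
```python
from h import *
report()
```

```text
tip shaker mm [-96.9  52.2  68.7] F shaker [-8.8 -2.9 20.2] t 11.92
```

Hard stop at about 20 N after ~4.9 mm of travel, so the button is fully down. Releasing and backing away.

send_rows(
  moves=[
    [[0,0,-3],[0,0,0],0],
    [[0,0,-10],[0,0,0],0],
    [[0,0,-30],[0,0,0],0],
    [[20,0,-60],[0,0,0],0],
    [[50,0,-85],[0,0,0],0],
    [[85,0,-100],[0,0,0],0],
    [[120,0,-110],[0,0,0],0],
    [[120,0,-110],[0,0,0],0],
    [[120,0,-110],[0,0,0],0],
  ],
)

```text
clock: 12.67
eef_pos: [0.3235, 0.2069, 0.2285]
tool_rot: [0.077, 0.993, -0.007, 0.087]
ft_force: [0.5, 0.2, 1.1]
grip_width: -0.0
```

Run:
```python
from h import *
report()
a=camera("top")[100:360,200:440,::-1]
cv2.imwrite("pics/c4.png",cv2.resize(a,None,fx=2.3,fy=2.3,interpolation=cv2.INTER_CUBIC))
```

```text
tip shaker mm [-235.5   52.9  156.6] F shaker [0.5 0.3 1.1] t 12.67
```

View pics/c4.png

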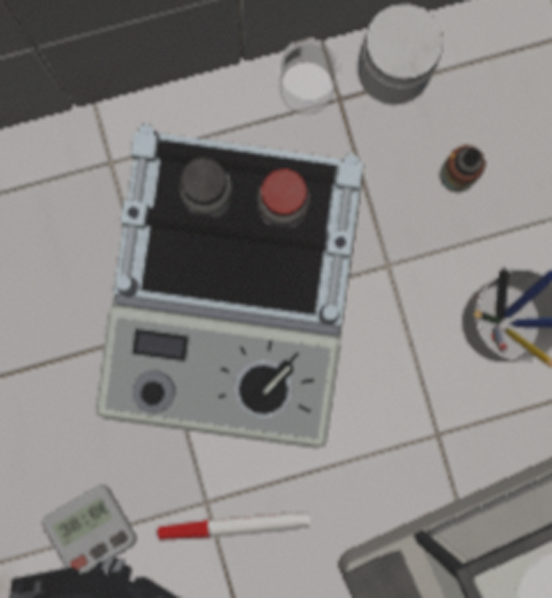

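Final view: bottles clamped and upright (caps at (205,185) and (283,195)), pointer on mark 5 (293,357), bystanders in place, and the gripper hovering clear at about 157 mm.

```bash
python3 -c "
from workcell import order; print(order.job_done())"
```

```text
the job is handed in; nothing more can be done
None
```

The shaker is set up and started, and the job is handed in at about 12.7 s of the 54 s. No verdict was reported.

- **Clamp bar:** I slid it back until it stopped firmly against the bottles, peaking at about 11 N at the tool. The top camera shows it moved 43 mm, against about 44 expected. Both bottles stand upright, with cap centres at x ≈ 71 and 74 mm, inside the 65–85 mm window.
- **Selector:** I pushed the left side of the pointer from mark 3 to mark 5 with the closed fingertips. The top view shows it on mark 5. One push near the axis reached 7.5 N, so I moved the contact outwards before going on.
- **Start button:** I pressed it to a hard stop at about 20 N. The travel was about 4.9 mm, inferred from fingertip height because the joint itself cannot be read. I then released it and backed away. I did not measure that it sprang out again, though the last picture shows nothing amiss.
- **Last check:** The final top view shows the bystanders in view (timer, pen, pen pot, dropper bottle, beaker) where they were. The gripper hangs clear at about 157 mm, and the force reading is only noise.
- **Disagreements:** My first fit of the shaker's pose came out 20 mm too low because of badly picked panel corners, so I dropped it. The button's triangulated height was about 8 mm below the stated one, but first contact, found by touch, agreed with the stated height.

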